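# Sweep the glazed medallions through the gate

## Robot

A 6-joint arm with a two-finger parallel gripper is mounted at the origin on the work surface. World frame = base frame: x ahead of the robot, y to its left, z up, the work surface at z = 0. Lengths are in m, angles in rad, forces in N, time in s.
With the tool pointing down it reaches from about 0.25 to 0.775 m from the base axis. Payload 4 kg.
Tool frame: the origin (TCP) lies on the centre line of the jaws, within the pads' length; the fingertips stand 17 mm ahead of it and the grasp point (between the pads) lies 2 mm behind it; z points along the fingers, y is the line along which they close (so a half turn about z gives the same grasp; the last joint's range is limited). The gripper opens to 94 mm and grips with 3 to 60 N. Pads are 16 mm wide; open, the fingers measure 119 mm over their backs; the gripper's body (75 mm by 177 mm) begins 78 mm behind the grasp point.
Start: joints at [1.154, 0.087, 1.371, -0, 1.684, -0.103], TCP at [0.17, 0.523, 0.223] pointing down, gripper open.
Joint ranges: [-3.1, 3.1], [-0.76, 2.03], [0.27, 2.55], [-1.08, 4.22], [0.17, 2.65], [-2.57, 2.57]. Speed limits (rad/s): [2.79, 2.79, 3.14, 3.14, 3.14, 3.14].

## Interface

Orientations are given as [roll, pitch, yaw] about the fixed x, y, z axes, in that order (R = Rz(yaw) Ry(pitch) Rx(roll)).
In Python, from bench import robot gives the robot as it stands.
- The arm moves only by the tool servo_tool, never from a script. Its argument "plan" is a list of rows, each a list of 7 numbers: the shift along the tool's x, y, z normalised to -1 to 1, where 1 is 0.1 m, then the turn, a rotation vector about the tool's x, y, z normalised to -1 to 1, where 1 is pi/2 rad, then the finger opening in mm, from 0 to 94. In form: [[x, y, z, ax, ay, az, gripper], ...]. A call has 1 to 12 rows; each row is the pose to reach, as a shift and turn from the pose commanded when the call began, along the tool's axes at that moment; what a row does not reach only later rows make up. A row lasts 1/12 s, in which the tool goes at most 41.7 mm and 7.16 degrees, less where a joint would pass 70% of its speed; a pose out of reach is approached as far as the arm can. A call with a number of a shift or a turn outside -1 to 1 is refused whole. A call with a gripper value outside its range is refused whole. The fingers move at their own pace and stop on an object; the grip force is fixed at half the most. Time passes only in rows, so rows that repeat a pose let the fingers close. It gives the time, the measured TCP pose, the force, the opening and the grip force at its end, in the units of the state.
- robot.get_obs(): the state, without advancing time (a new reading comes with each control period).
- robot.snapshot(name): name is "side" or "top" or "wrist"; returns the picture (480x640x3 uint8, red, green, blue); there is no depth.
- robot.camera_params(name): a dict with "camera_matrix" (3x3 intrinsics, pixels), "rvec" (rotation vector, rad) and "tvec" (3), from world to camera coordinates, as OpenCV has them; the wrist camera has in their place "tool_from_camera" (4x4, takes a point from camera to tool coordinates, whose origin is the TCP and whose axes are the flange's). Camera axes: x right, y down, z forward; pixel columns grow to the right and rows downward; lengths in m; the calibration is good to about 2 mm. The wrist camera is an equidistant fisheye: a pixel r from the principal point sees the ray r / f radians off the axis. A picture is of the moment at which its call begins: read the wrist's pose just before it. camera_params takes no time and is no camera call.
- robot.close_job(): hands the job in; it is judged then, once.
Trained networks look in the newest picture that a camera, given by its name, has taken for a name from the list of things; names that differ only in an ending like _2 or _b are one class to them, and where a whole thing is asked for, a point or a joint stands for the part that bears it (a point fixed in the world has none). Each returns a list of dicts, best first, with "conf" (0 to 1); they miss things now and then, are a little off and sometimes report something else, mostly with a low value. They report only what shows in the picture. A call takes as long as a camera call. They do not tell look-alikes from the thing itself.
- robot.find_in(thing, camera): "extent" ([centre column, centre row, width, height] in pixels, round what is visible of it).
The state is a dict: "time": time; "joint_positions": joint angles; "qvel": joint speeds; "joint_torque": joint torques, N m; "tool_pos": TCP position; "ee_rot": TCP orientation; "wrist_force": force on the tool from outside, world axes, zero at the start; "wrist_torque": the same for the moment, N m; "width": finger opening in m; "finger_force": force on a finger pad.
Only numpy, scipy, OpenCV 4.12 (cv2) and the standard library are available. Lean on these libraries where they do the work, as an engineer would, in place of code of your own. Each camera call takes 0.05 s, during which the arm holds its last target. There are 200 camera calls.

## Task

Push the three white glazed medallions across the sorting tray and through the gate in its fence, one at a time, so that each drops into the blue-lined slot behind it. Sweep them along the deck with the fingertips, never lifting them off it; leave the plain brown unglazed disc where it lies, do not disturb the jar, bowl and brush around the tray, and finish with the hand clear.

Things in the scene. Friction and masses are not known exactly. Their poses are not given: they have to be found in the camera images.
- tray: fixed wooden sorting tray, 342 mm wide (local y). Origin on the table under it; local x points from the deck through the gate to the slot, z up. Flat deck 75 mm above the table, x = -170 to +82 mm, |y| to 165 mm, with an 8 mm high rim at its back and two sides. The discs start near x = -55 mm, |y| 81 mm and x = -84 mm, |y| 30 mm. A dark end wall (x = 170 to 182 mm) rises to 87 mm.
- gate (a point): middle of the gate, at deck height: tray x = 86 mm, y = 0, axes as the tray's. The gate is a 46 mm wide gap in a dark fence 18 mm high and 8 mm thick (x = 82 to 90 mm) that crosses the whole tray. The deck ends at x = 82 mm, where the slot begins: a disc tips in and drops once its centre is pushed past x = 82 mm.
- slot (a point): middle of the slot's blue felt floor: tray x = 126 mm, y = 0, 6 mm above the table. The slot is an open pit 88 mm along tray x, 100 mm along y, 69 mm deep below the deck, with solid wood at deck height on either side; all three medallions fit in it, however they fall
- medal_a: a WHITE glazed ceramic medallion with a blue flower on top: a disc 36 mm across, 12 mm thick, 20 to 40 g, loose and flat on the deck. Origin at its centre (on the deck 81 mm above the table), z up. The three white ones are alike and may go in any order; discs start at least 40 mm apart, centre to centre.
- medal_b: a WHITE glazed ceramic medallion with a blue flower on top: a disc 36 mm across, 12 mm thick, 20 to 40 g, loose and flat on the deck. Origin at its centre (on the deck 81 mm above the table), z up. The three white ones are alike and may go in any order; discs start at least 40 mm apart, centre to centre.
- medal_c: a WHITE glazed ceramic medallion with a blue flower on top: a disc 36 mm across, 12 mm thick, 20 to 40 g, loose and flat on the deck. Origin at its centre (on the deck 81 mm above the table), z up. The three white ones are alike and may go in any order; discs start at least 40 mm apart, centre to centre.
- biscuit: the plain BROWN (terracotta) unglazed disc, same size as the medallions (36 mm across, 12 mm thick), lying loose on the deck among them, in any of the four places. Origin at its centre. To be left alone
- jar: loose paint jar with a blue cap, 54 mm across, 85 mm high, standing on the table beyond the tray's slot end. Origin at the centre of its underside. A bystander
- bowl: loose white bowl, 116 mm across, 45 mm high, on the table beyond the slot end, beside the jar. Origin at the centre of its underside. A bystander
- brush: loose brush with a yellow handle, lying on the table behind the tray's back rim. Origin on its underside, local x along it. A bystander
Things that resemble listed ones, but are neither listed nor needed, are in the scene too. What is shaped like the medal_b but black is not meant.

How it is judged:
On the way, in this order (a step that is already met when the one before it is completed fails the run):
1. exactly one white medallion lies in the slot ((((x of medal_a in the frame of tray between 0.082 and 0.172 m and y of medal_a in the frame of tray between -0.052 and 0.052 m and z of medal_a in the frame of tray below 0.066 m) and not (x of medal_b in the frame of tray between 0.082 and 0.172 m and y of medal_b in the frame of tray between -0.052 and 0.052 m and z of medal_b in the frame of tray below 0.066 m) and not (x of medal_c in the frame of tray between 0.082 and 0.172 m and y of medal_c in the frame of tray between -0.052 and 0.052 m and z of medal_c in the frame of tray below 0.066 m)) or (not (x of medal_a in the frame of tray between 0.082 and 0.172 m and y of medal_a in the frame of tray between -0.052 and 0.052 m and z of medal_a in the frame of tray below 0.066 m) and (x of medal_b in the frame of tray between 0.082 and 0.172 m and y of medal_b in the frame of tray between -0.052 and 0.052 m and z of medal_b in the frame of tray below 0.066 m) and not (x of medal_c in the frame of tray between 0.082 and 0.172 m and y of medal_c in the frame of tray between -0.052 and 0.052 m and z of medal_c in the frame of tray below 0.066 m)) or (not (x of medal_a in the frame of tray between 0.082 and 0.172 m and y of medal_a in the frame of tray between -0.052 and 0.052 m and z of medal_a in the frame of tray below 0.066 m) and not (x of medal_b in the frame of tray between 0.082 and 0.172 m and y of medal_b in the frame of tray between -0.052 and 0.052 m and z of medal_b in the frame of tray below 0.066 m) and (x of medal_c in the frame of tray between 0.082 and 0.172 m and y of medal_c in the frame of tray between -0.052 and 0.052 m and z of medal_c in the frame of tray below 0.066 m)))), for 0.3 s.
2. exactly two white medallions lie in the slot ((((x of medal_a in the frame of tray between 0.082 and 0.172 m and y of medal_a in the frame of tray between -0.052 and 0.052 m and z of medal_a in the frame of tray below 0.066 m) and (x of medal_b in the frame of tray between 0.082 and 0.172 m and y of medal_b in the frame of tray between -0.052 and 0.052 m and z of medal_b in the frame of tray below 0.066 m) and not (x of medal_c in the frame of tray between 0.082 and 0.172 m and y of medal_c in the frame of tray between -0.052 and 0.052 m and z of medal_c in the frame of tray below 0.066 m)) or ((x of medal_a in the frame of tray between 0.082 and 0.172 m and y of medal_a in the frame of tray between -0.052 and 0.052 m and z of medal_a in the frame of tray below 0.066 m) and not (x of medal_b in the frame of tray between 0.082 and 0.172 m and y of medal_b in the frame of tray between -0.052 and 0.052 m and z of medal_b in the frame of tray below 0.066 m) and (x of medal_c in the frame of tray between 0.082 and 0.172 m and y of medal_c in the frame of tray between -0.052 and 0.052 m and z of medal_c in the frame of tray below 0.066 m)) or (not (x of medal_a in the frame of tray between 0.082 and 0.172 m and y of medal_a in the frame of tray between -0.052 and 0.052 m and z of medal_a in the frame of tray below 0.066 m) and (x of medal_b in the frame of tray between 0.082 and 0.172 m and y of medal_b in the frame of tray between -0.052 and 0.052 m and z of medal_b in the frame of tray below 0.066 m) and (x of medal_c in the frame of tray between 0.082 and 0.172 m and y of medal_c in the frame of tray between -0.052 and 0.052 m and z of medal_c in the frame of tray below 0.066 m)))), for 0.3 s.
At the end, for the whole second after the job is handed in: All three white medallions lie at rest in the slot (centre within the slot's outline and under 66 mm above the table), having gone in one after another; the brown disc is within 25 mm of where it started, and jar, bowl and brush within 30 mm of where they started (x of medal_a in the frame of tray between 0.082 and 0.172 m and y of medal_a in the frame of tray between -0.052 and 0.052 m and z of each of medal_a, medal_b, medal_c in the frame of tray below 0.066 m and x of medal_b in the frame of tray between 0.082 and 0.172 m and y of medal_b in the frame of tray between -0.052 and 0.052 m and x of medal_c in the frame of tray between 0.082 and 0.172 m and y of medal_c in the frame of tray between -0.052 and 0.052 m and linear speed of each of medal_a, medal_b, medal_c below 0.03 m/s and distance of biscuit from where it was at the start of the episode below 0.025 m and distance of each of jar, bowl, brush from where it was at the start of the episode below 0.03 m); the robot touches nothing.
It fails at once if a disc is lifted: its centre rises more than 14 mm above where it is when lying on the deck (95 mm above the table) (height (world z) of any of medal_a, medal_b, medal_c, biscuit above 0.095 m).
It fails at once if the brown disc is pushed more than 25 mm (distance of biscuit from where it was at the start of the episode above 0.025 m).
It fails at once if jar, bowl or brush is moved more than 30 mm (distance of any of jar, bowl, brush from where it was at the start of the episode above 0.03 m).
It also fails if it takes over 61 s, if anything falls off the work surface, if the arm or the gripper's body presses on something with over 40 N, if the wrist force passes 120 N, or if a joint passes its speed limit or range.

## Working session

There is one attempt and no reset: what is moved stays moved. The work goes in short steps, Python scripts to look and compute and a tool call to move; the robot and the scene stay as the last step left them, time stands still between calls to the robot, and variables do not carry over. Pictures are saved under pics/ and viewed, at most 10 in all, crops included, and the job is handed in when it is done.

Besides the shell and the picture viewer there is one more tool, called after "Request:" by a JSON object that holds its "fn" and its "kwargs". servo_tool: Moves the arm, as the interface text tells. Scaled input: -1 to 1 covers 0.1 m each way for a shift and pi/2 rad each way for a turn. Its arguments: {"type":"object","properties":{"plan":{"type":"array","items":{"type":"array","items":{"type":"number"}}}},"required":["plan"]}

```bash
mkdir -p pics; ls
python3 - <<'E'
from bench import robot
import cv2, numpy as np
o=robot.get_obs(); print(o['time'],o['tool_pos'],o['ee_rot'],o['width'])
for c in ('top','side'):
    im=robot.snapshot(c); cv2.imwrite(f'pics/{c}0.png',im[:,:,::-1])
    print(c,{k:np.round(v,3).tolist() for k,v in robot.camera_params(c).items()})
    for t in ('tray','medal_a','biscuit','gate','jar','bowl','brush'):
        print(t,[(np.round(d['extent']).tolist(),round(d['conf'],2)) for d in robot.find_in(t,c)])
E
```

```text
pics
0.0 [0.16955701 0.52267014 0.22132545] [-3.13943268e+00 -1.99289503e-04  2.82781232e+00] 0.09407499088837029
top {'camera_matrix': [[552.328, 0.0, 321.674], [0.0, 552.328, 236.022], [0.0, 0.0, 1.0]], 'rvec': [2.142, -2.167, 0.192], 'tvec': [0.009, 0.668, 1.016]}
tray [([329.0, 293.0, 22.0, 20.0], 0.7), ([279.0, 294.0, 236.0, 235.0], 0.6)]
medal_a [([338.0, 164.0, 23.0, 14.0], 0.79), ([426.0, 334.0, 14.0, 20.0], 0.69), ([302.0, 243.0, 18.0, 24.0], 0.6), ([280.0, 297.0, 239.0, 237.0], 0.57), ([330.0, 291.0, 20.0, 20.0], 0.51)]
biscuit [([326.0, 323.0, 17.0, 21.0], 0.68)]
gate [([278.0, 298.0, 232.0, 235.0], 0.84)]
jar [([148.0, 350.0, 39.0, 29.0], 0.68)]
bowl [([137.0, 285.0, 60.0, 61.0], 0.67)]
brush [([421.0, 232.0, 43.0, 96.0], 0.95)]
side {'camera_matrix': [[580.292, 0.0, 319.71], [0.0, 580.292, 239.311], [0.0, 0.0, 1.0]], 'rvec': [2.066, -0.319, 0.2], 'tvec': [-0.631, 0.154, 1.274]}
tray [([276.0, 246.0, 187.0, 121.0], 0.95)]
medal_a [([270.0, 324.0, 18.0, 14.0], 0.73), ([387.0, 262.0, 11.0, 9.0], 0.6), ([316.0, 228.0, 18.0, 10.0], 0.59), ([283.0, 244.0, 15.0, 10.0], 0.57), ([300.0, 239.0, 15.0, 13.0], 0.56), ([382.0, 242.0, 16.0, 14.0], 0.49)]
biscuit [([257.0, 245.0, 16.0, 11.0], 0.64), ([354.0, 304.0, 77.0, 34.0], 0.2)]
gate [([277.0, 248.0, 188.0, 127.0], 0.96)]
jar [([216.0, 196.0, 16.0, 21.0], 0.55)]
bowl [([256.0, 192.0, 35.0, 15.0], 0.53)]
brush [([353.0, 302.0, 78.0, 34.0], 0.96)]
```

View pics/top0.png

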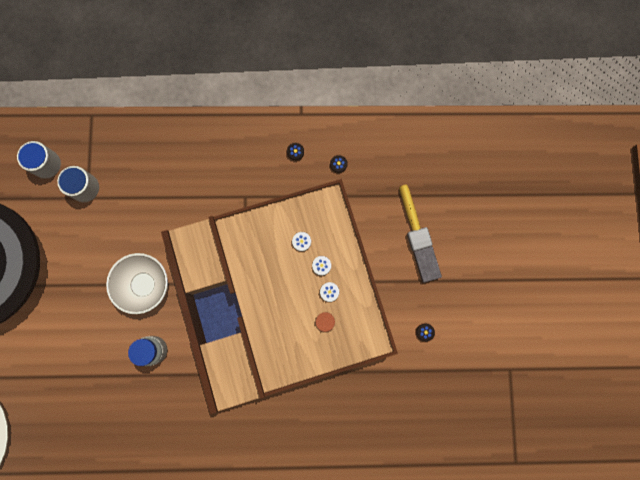

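View pics/side0.png

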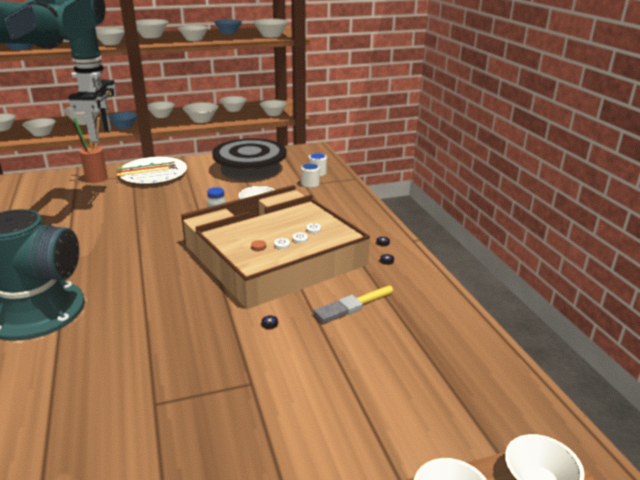

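Top view: white medallions at about (302,241), (322,266) and (330,292), the brown disc at (325,323), and the blue pit at (217,315). Black decoys are off the tray. The side view agrees, with discs at (314,228), (300,238), (282,243) and brown at (258,245). Next I'll segment and triangulate.

```bash
cat > h.py <<'E'
import cv2, numpy as np
from scipy.spatial.transform import Rotation as R
from bench import robot
def cam(n):
    p=robot.camera_params(n); return p['camera_matrix'],cv2.Rodrigues(np.array(p['rvec'],float))[0],np.array(p['tvec'],float).ravel()
def ray_z(n,uv,z):
    K,Rm,t=cam(n); d=Rm.T@np.linalg.inv(K)@np.array([*uv,1.]); c=-Rm.T@t
    return c+d*(z-c[2])/d[2]
def proj(n,X):
    K,Rm,t=cam(n); q=(K@(Rm@np.atleast_2d(X).T+t[:,None])).T; return q[:,:2]/q[:,2:]
def tri(a,b):
    P=[np.asarray(K)@np.c_[Rm,t] for K,Rm,t in (cam('top'),cam('side'))]
    X=cv2.triangulatePoints(P[0],P[1],np.array(a,float),np.array(b,float)).ravel(); return X[:3]/X[3]
def blobs(im,which,roi):
    hsv=cv2.cvtColor(im,cv2.COLOR_RGB2HSV).astype(int); H,S,V=hsv[...,0],hsv[...,1],hsv[...,2]
    m={'white':(S<60)&(V>150),'brown':((H<9)|(H>172))&(S>140)&(V>90),'blue':(H>100)&(H<130)&(S>90)&(V>40)}[which]
    M=np.zeros(m.shape,np.uint8); x0,y0,x1,y1=roi; M[y0:y1,x0:x1]=m[y0:y1,x0:x1]
    M=cv2.morphologyEx(M,cv2.MORPH_CLOSE,np.ones((5,5),np.uint8))
    n,l,s,c=cv2.connectedComponentsWithStats(M)
    return [(c[i].round(1).tolist(),s[i].tolist()) for i in range(1,n) if s[i,4]>40]
E
python3 - <<'E'
from h import *
T=cv2.imread('pics/top0.png')[:,:,::-1]; S=cv2.imread('pics/side0.png')[:,:,::-1]
for w in ('white','brown'):
    print(w,'top',blobs(T,w,(250,200,370,350)));print(w,'side',blobs(S,w,(240,220,330,255)))
for a,b in (((302,241),(314,228)),((322,266),(300,238)),((330,292),(282,243)),((325,323),(258,245))):
    print(tri(a,b).round(4), ray_z('top',a,.087).round(4))
# dark-pixel tray fit: wall corners
big=cv2.resize(T[170:425,150:405],None,fx=2.3,fy=2.3,interpolation=cv2.INTER_CUBIC); cv2.imwrite('pics/crop.png',big[:,:,::-1])
E
```

```text
white top [([301.2, 241.0], [292, 232, 19, 19, 288]), ([321.2, 265.1], [312, 256, 19, 19, 291]), ([329.2, 291.6], [320, 282, 19, 20, 300])]
white side [([297.8, 236.3], [274, 223, 47, 26, 430])]
brown top [([325.0, 321.8], [316, 313, 19, 18, 246])]
brown side []
[0.6569 0.0385 0.0804] [0.6535 0.039  0.087 ]
[0.6098 0.0017 0.0794] [0.6064 0.0025 0.087 ]
[ 0.5612 -0.0124  0.0813] [ 0.5583 -0.0116  0.087 ]
[ 0.505  -0.0024  0.0798] [ 0.5022 -0.0016  0.087 ]
```

View pics/crop.png

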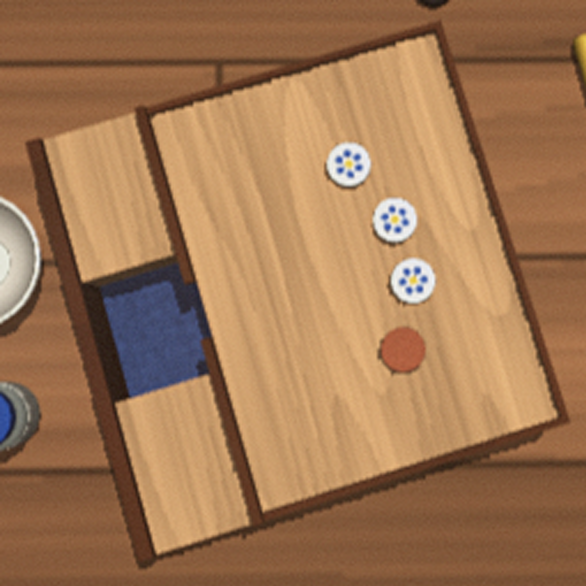

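The crop shows the tray outline clearly, with the fence gap between about (190,281) and (207,341). I'll fit the tray pose from the corners.

Run:
```python
from h import *
from scipy.optimize import least_squares
px=np.array([(28,142),(142,567),(440,24),(567,418)])/2.3+[150,170]
for sgn in (1,):
  L=np.array([(.182,-.171,.087),(.182,.171,.087),(-.176,-.171,.083),(-.176,.171,.083)])
  L[:,1]*=1
  def W(p,L):
    c,s=np.cos(p[2]),np.sin(p[2]); return np.c_[p[0]+c*L[:,0]-s*L[:,1],p[1]+s*L[:,0]+c*L[:,1],L[:,2]]
  best=min((least_squares(lambda p:(proj('top',W(p,L))-px).ravel(),[.57,.06,a]) for a in (-2,-1,0,1,2,3)),key=lambda r:r.cost)
  p=best.x; print(p,best.cost,best.fun.round(1))
  c,s=np.cos(p[2]),np.sin(p[2])
  for n,a in zip(['w1','w2','w3','br'],((301.2,241),(321.2,265.1),(329.2,291.6),(325,321.8))):
    w=ray_z('top',a,.087); d=w[:2]-p[:2]; print(n,w.round(4),'tray',(c*d[0]+s*d[1]).round(4),(-s*d[0]+c*d[1]).round(4))
  for g in ((190,281),(207,341)):
    w=ray_z('top',np.array(g)/2.3+[150,170],.093); d=w[:2]-p[:2]; print('gate',(c*d[0]+s*d[1]).round(4),(-s*d[0]+c*d[1]).round(4))
print(robot.camera_params('wrist'))
```

```text
[0.55946176 0.07975387 1.86202663] 19.546041660560668 [-3.   1.3 -2.2 -1.   1.6 -2.1  3.7  1.4]
w1 [0.6535 0.0405 0.087 ] tray -0.0646 -0.0788
w2 [0.6081 0.0039 0.087 ] tray -0.0866 -0.0248
w3 [ 0.5591 -0.0101  0.087 ] tray -0.086 0.0262
br [ 0.5044 -0.0016  0.087 ] tray -0.0621 0.0761
gate 0.0823 -0.0251
gate 0.0826 0.0239
{'camera_matrix': array([[371.64829954,   0.        , 316.85392786],
       [  0.        , 371.64829954, 241.10272681],
       [  0.        ,   0.        ,   1.        ]]), 'tool_from_camera': array([[ 1.21920021e-04, -9.68529483e-01, -2.48898827e-01,
         7.25329169e-02],
       [ 9.99999531e-01, -1.20972932e-04,  9.60574295e-04,
         6.42873229e-04],
       [-9.60454546e-04, -2.48898827e-01,  9.68529014e-01,
        -1.62584959e-01],
       [ 0.00000000e+00,  0.00000000e+00,  0.00000000e+00,
         1.00000000e+00]])}
```

Request:
{"fn": "servo_tool", "kwargs": {"plan": [[-1,-0.63,0,0,0,0,20],[-1,-0.63,0,0,0,0,20],[-1,-0.63,0,0,0,0,20],[-1,-0.63,0,0,0,0,20]]}}

```text
time: 1.13
tool_pos: [0.2487, 0.4287, 0.2229]
ee_rot: [-3.141, 0.003, 2.822]
wrist_force: [0.8, 0.3, -0.3]
width: 0.0707
finger_force: 0.0
```

Request:
{"fn": "servo_tool", "kwargs": {"plan": [[-1,-0.63,0,0,0,0,20],[-1,-0.63,0,0,0,0,20],[-1,-0.63,0,0,0,0,20],[-1,-0.63,0,0,0,0,20]]}}

```text
time: 1.47
tool_pos: [0.3242, 0.3381, 0.2227]
ee_rot: [-3.141, 0.003, 2.821]
wrist_force: [-1.2, 0.5, 0.1]
width: 0.0436
finger_force: 0.0
```

Request:
{"fn": "servo_tool", "kwargs": {"plan": [[-1,-0.63,0,0,0,0,20],[-1,-0.63,0,0,0,0,20],[-1,-0.63,0,0,0,0,20],[-1,-0.63,0,0,0,0,20]]}}

```text
time: 1.8
tool_pos: [0.3997, 0.2475, 0.2224]
ee_rot: [-3.14, 0.002, 2.821]
wrist_force: [0.2, -1.3, 0.2]
width: 0.0208
finger_force: 0.0
```

Request:
{"fn": "servo_tool", "kwargs": {"plan": [[-1,-0.63,0,0,0,0,20],[-1,-0.63,0,0,0,0,20],[-1,-0.63,0,0,0,0,20],[-1,-0.63,0,0,0,0,20]]}}

```text
time: 2.13
tool_pos: [0.4752, 0.1571, 0.2219]
ee_rot: [-3.14, 0.001, 2.822]
wrist_force: [-0.5, 0.7, -0.6]
width: 0.0199
finger_force: 0.0
```

Request:
{"fn": "servo_tool", "kwargs": {"plan": [[-1,-0.63,0,0,0,0,20],[-1,-0.63,0,0,0,0,20],[-1,-0.63,0,0,0,0,20],[-1,-0.63,0,0,0,0,20]]}}

```text
time: 2.47
tool_pos: [0.5507, 0.0665, 0.2214]
ee_rot: [-3.14, 0.001, 2.823]
wrist_force: [-0.2, 1.2, 0.3]
width: 0.02
finger_force: 0.0
```

Request:
{"fn": "servo_tool", "kwargs": {"plan": [[-0.29,-0.18,0,0,0,0.07,20],[-0.29,-0.18,0,0,0,0.15,20],[-0.29,-0.18,0,0,0,0.22,20],[-0.29,-0.18,0,0,0,0.3,20],[-0.29,-0.18,0,0,0,0.38,20],[-0.29,-0.18,0,0,0,0.46,20],[-0.29,-0.18,0,0,0,0.54,20],[-0.29,-0.18,0,0,0,0.615,20],[-0.29,-0.18,0,0,0,0.615,20],[-0.29,-0.18,0,0,0,0.615,20],[-0.29,-0.18,0,0,0,0.615,20]]}}

```text
time: 3.38
tool_pos: [0.5699, 0.0444, 0.2225]
ee_rot: [3.141, -0.001, 1.866]
wrist_force: [0.3, 0.2, 0.4]
width: 0.02
finger_force: 0.0
```

```bash
cat >> h.py <<'E'
def wray(uv,z,o):
    p=robot.camera_params('wrist'); K=p['camera_matrix']; T=p['tool_from_camera']
    q=(np.array(uv,float)-[K[0,2],K[1,2]])/K[0,0]; th=np.linalg.norm(q); v=np.r_[q/max(th,1e-9)*np.sin(th),np.cos(th)]
    Rt=R.from_euler('xyz',o['ee_rot']).as_matrix(); c=Rt@T[:3,3]+o['tool_pos']; d=Rt@T[:3,:3]@v
    return c+d*(z-c[2])/d[2]
E
python3 - <<'E'
from h import *
o=robot.get_obs(); im=robot.snapshot('wrist'); cv2.imwrite('pics/w1.png',im[:,:,::-1]); np.save('w1o.npy',np.r_[o['tool_pos'],o['ee_rot']])
for w in('white','brown'):
  for c,s in blobs(im,w,(0,0,640,480)): print(w,c,s,wray(c,.087,o).round(4))
E
```

```text
white [408.7, 267.0] [389, 248, 40, 39, 1046] [0.6536 0.0421 0.087 ]
white [281.2, 274.4] [273, 272, 18, 7, 63] [0.5505 0.0043 0.087 ]
white [301.7, 290.4] [297, 275, 11, 32, 250] [ 0.5713 -0.0046  0.087 ]
white [331.6, 291.8] [326, 277, 11, 31, 247] [0.5964 0.0016 0.087 ]
white [334.9, 419.5] [321, 410, 30, 20, 570] [ 0.6445 -0.1361  0.087 ]
brown [239.2, 250.4] [226, 244, 24, 22, 50] [0.5106 0.0144 0.087 ]
```

View pics/w1.png

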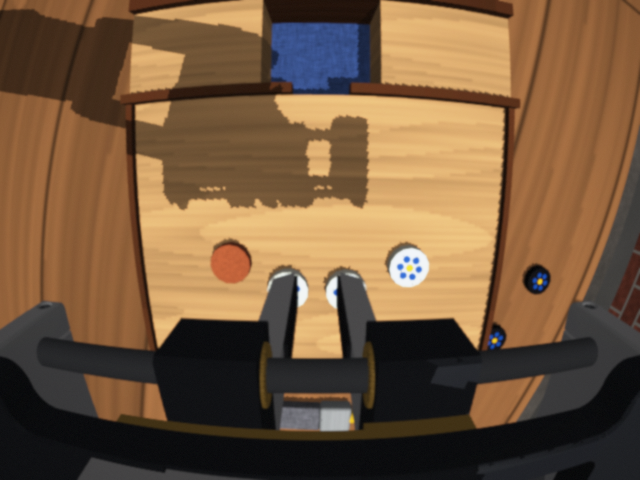

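Wrist view: brown at (231,263), w1 at (409,267), and the fence gap from (291,88) to (350,87). The fingers straddle the two middle discs.

Run:
```python
from h import *
a=np.load('w1o.npy'); o=dict(tool_pos=a[:3],ee_rot=a[3:])
for n,uv,z in (('gapL',(291,94),.075),('gapR',(350,92),.075),('gapLt',(291,84),.093),('gapRt',(350,83),.093),('fenceL',(136,102),.075),('fenceR',(505,106),.075),('pitL',(271,8),.075),('pitR',(381,8),.075),('brown',(231,262),.087),('w1',(408.7,267),.087)):
    w=wray(uv,z,o); print(n,w[:2].round(4))
L,Rr=[wray(u,.075,o)[:2] for u in ((136,102),(505,106))]; print('yaw from fence',np.arctan2(*(Rr-L)[::-1])+np.pi/2, np.linalg.norm(Rr-L))
```

```text
gapL [0.5153 0.1516]
gapR [0.5613 0.1675]
gapLt [0.5149 0.1572]
gapRt [0.5584 0.1714]
fenceL [0.3807 0.1138]
fenceR [0.6972 0.2071]
pitL [0.4759 0.2214]
pitR [0.5647 0.2494]
brown [0.5061 0.0022]
w1 [0.6536 0.0421]
yaw from fence 1.8572307521728963 0.32994414872908157
```

```bash
cat > plan.py <<'E'
from h import *
Y0=1.857; O=np.array([.5619,.0813])
def world(x,y,z,h): # tray mm, heading rad -> pose
    c,s=np.cos(Y0),np.sin(Y0); return np.array([O[0]+(c*x-s*y)/1e3,O[1]+(s*x+c*y)/1e3,z,Y0+h])
def rows(poses,start=None,op=20,n=12):
    """split poses in calls, print rows in tool axes of each call's start"""
    if start is None:
        o=robot.get_obs(); print('now',o['time'],o['tool_pos'].round(4),o['ee_rot'].round(3)); start=np.r_[o['tool_pos'],o['ee_rot'][2]]
    cur=start
    for i in range(0,len(poses),n):
        y=cur[3]; X=np.array([np.cos(y),np.sin(y)]); Yv=np.array([np.sin(y),-np.cos(y)]); out=[]
        for p in poses[i:i+n]:
            d=p[:2]-cur[:2]; dy=(p[3]-y+np.pi)%(2*np.pi)-np.pi
            out.append([round(v,2) for v in (d@X*10,d@Yv*10,-(p[2]-cur[2])*10)]+[0,0,round(-dy/(np.pi/2),3),op])
        print(out); cur=poses[i:i+n][-1]
def pushpath(c0,corner,xe,r=80,step=6,d=23,back=8,z=.096):
    c0=np.array(c0,float);k=np.array([corner,0.]);v=k-c0;th=np.arctan2(v[1],v[0]);u=v/np.linalg.norm(v)
    t=r*np.tan(abs(th)/2); L=np.linalg.norm(v)-t; A=r*abs(th); S=L+A+xe-(corner+t); P=[]
    for s in np.r_[np.arange(-back,S,step),S]:
        if s<L: c=c0+u*s; h=th
        elif s<L+A: h=th*(1-(s-L)/A); c=np.array([corner+t-r*np.sin(abs(h)),np.sign(-th)*-1*-1*0]); c[1]=-np.sign(th)*r*(1-np.cos(h))
        else: c=np.array([corner+t+s-L-A,0]); h=0
        P.append(world(c[0]-d*np.cos(h),c[1]-d*np.sin(h),z,h))
    return P,(c0-u*(back+d+4),th)
E
python3 - <<'E'
from plan import *
P,(q,th)=pushpath((-63.6,-76.9),35,100)
pre=world(*q,.2225,th); dn=world(*q,.096,th); mid=world(*q,.15,th)
print('pre',q,th); rows([pre]); rows([mid,dn],pre,n=1); print(len(P)); rows(P,dn)
E
```

```text
pre [-91.19866661 -98.42472071] 0.6623758467458827
now 3.4333 [0.57   0.0441 0.2225] [ 3.142 -0.     1.865]
[[np.float64(-0.54), np.float64(1.01), np.float64(0.0), 0, 0, np.float64(-0.417), 20]]
[[np.float64(0.0), np.float64(0.0), np.float64(0.73), 0, 0, np.float64(-0.0), 20]]
[[np.float64(0.0), np.float64(0.0), np.float64(0.54), 0, 0, np.float64(-0.0), 20]]
34
[[np.float64(0.04), np.float64(-0.0), np.float64(-0.0), 0, 0, np.float64(-0.0), 20], [np.float64(0.1), np.float64(-0.0), np.float64(-0.0), 0, 0, np.float64(-0.0), 20], [np.float64(0.16), np.float64(0.0), np.float64(-0.0), 0, 0, np.float64(-0.0), 20], [np.float64(0.22), np.float64(-0.0), np.float64(-0.0), 0, 0, np.float64(-0.0), 20], [np.float64(0.28), np.float64(-0.0), np.float64(-0.0), 0, 0, np.float64(-0.0), 20], [np.float64(0.34), np.float64(-0.0), np.float64(-0.0), 0, 0, np.float64(-0.0), 20], [np.float64(0.4), np.float64(-0.0), np.float64(-0.0), 0, 0, np.float64(-0.0), 20], [np.float64(0.46), np.float64(-0.0), np.float64(-0.0), 0, 0, np.float64(-0.0), 20], [np.float64(0.52), np.float64(-0.0), np.float64(-0.0), 0, 0, np.fl
[... 1436 characters left out ...]
oat64(0.095), 20], [np.float64(0.18), np.float64(-0.03), np.float64(-0.0), 0, 0, np.float64(0.143), 20], [np.float64(0.24), np.float64(-0.02), np.float64(-0.0), 0, 0, np.float64(0.163), 20], [np.float64(0.3), np.float64(-0.01), np.float64(-0.0), 0, 0, np.float64(0.163), 20], [np.float64(0.36), np.float64(0.01), np.float64(-0.0), 0, 0, np.float64(0.163), 20], [np.float64(0.42), np.float64(0.02), np.float64(-0.0), 0, 0, np.float64(0.163), 20], [np.float64(0.48), np.float64(0.04), np.float64(-0.0), 0, 0, np.float64(0.163), 20], [np.float64(0.53), np.float64(0.05), np.float64(-0.0), 0, 0, np.float64(0.163), 20], [np.float64(0.57), np.float64(0.06), np.float64(-0.0), 0, 0, np.float64(0.163), 20]]
```

Request:
{"fn": "servo_tool", "kwargs": {"plan": [[-0.54,1,0,0,0,-0.08,20],[-0.54,1,0,0,0,-0.15,20],[-0.54,1,0,0,0,-0.23,20],[-0.54,1,0,0,0,-0.31,20],[-0.54,1,0,0,0,-0.38,20],[-0.54,1,0,0,0,-0.417,20],[-0.54,1,0,0,0,-0.417,20],[-0.54,1,0,0,0,-0.417,20]]}}

```text
time: 4.1
tool_pos: [0.6815, 0.0203, 0.2223]
ee_rot: [3.142, -0.0, 2.516]
wrist_force: [-0.0, 0.1, -0.0]
width: 0.02
finger_force: 0.0
```

Request:
{"fn": "servo_tool", "kwargs": {"plan": [[0,0,0.3,0,0,0,20],[0,0,0.6,0,0,0,20],[0,0,0.8,0,0,0,20],[0,0,0.9,0,0,0,20],[0,0,0.9,0,0,0,20],[0,0,0.9,0,0,0,20]]}}

```text
time: 4.6
tool_pos: [0.6815, 0.0202, 0.1329]
ee_rot: [3.141, 0.0, 2.516]
wrist_force: [0.3, 0.0, -0.3]
width: 0.0199
finger_force: 0.0
```

Request:
{"fn": "servo_tool", "kwargs": {"plan": [[0,0,0.2,0,0,0,20],[0,0,0.35,0,0,0,20],[0,0,0.37,0,0,0,20],[0,0,0.37,0,0,0,20]]}}

```text
time: 4.93
tool_pos: [0.6817, 0.0201, 0.0963]
ee_rot: [3.141, 0.001, 2.517]
wrist_force: [0.6, -0.9, 0.9]
width: 0.0199
finger_force: 0.0
```

Request:
{"fn": "servo_tool", "kwargs": {"plan": [[0.04,0,0,0,0,0,20],[0.1,0,0,0,0,0,20],[0.16,0,0,0,0,0,20],[0.22,0,0,0,0,0,20],[0.28,0,0,0,0,0,20],[0.34,0,0,0,0,0,20],[0.4,0,0,0,0,0,20],[0.4,0,0,0,0,0,20]]}}

```text
time: 5.6
tool_pos: [0.6479, 0.0445, 0.0956]
ee_rot: [3.142, -0.001, 2.518]
wrist_force: [0.4, 0.4, 0.1]
width: 0.0201
finger_force: 0.0
```

Run:
```python
from h import *
o=robot.get_obs(); im=robot.snapshot('wrist'); cv2.imwrite('pics/w2.png',im[:,:,::-1]); print(o['tool_pos'],o['ee_rot'],o['wrist_force'])
```

```text
[0.64790366 0.04452399 0.09562079] [ 3.14155323e+00 -8.71966709e-04  2.51776994e+00] [0.35690435 0.35248383 0.10741694]
```

View pics/w2.png

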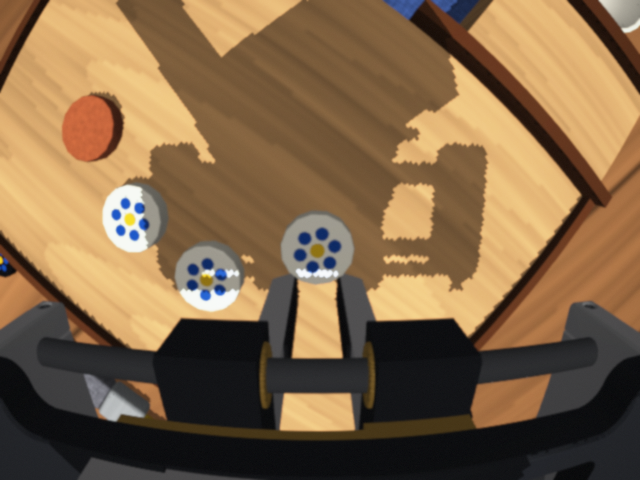

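The disc sits centred in the two-finger cradle at (317,246). I'll check the offset, then replan the rest.

```bash
sed -i 's/round(v,2) for/float(round(v,2)) for/; s/round(-dy\/(np.pi\/2),3)/float(round(-dy\/(np.pi\/2),2))/' plan.py
python3 - <<'E'
from plan import *
o=robot.get_obs(); w=wray((317,245),.087,o); e=w-o['tool_pos']; y=o['ee_rot'][2]; print('d',e[0]*np.cos(y)+e[1]*np.sin(y),e[0]*np.sin(y)-e[1]*np.cos(y))
d=w[:2]-O; c,s=np.cos(Y0),np.sin(Y0); q=(c*d[0]+s*d[1],-s*d[0]+c*d[1]); print(q)
P,_=pushpath((q[0]*1e3,q[1]*1e3),35,92,back=-6); print(len(P)); rows(P)
E
```

```text
d 0.026875499975179983 0.000706775556421995
(np.float64(-0.038446921693423966), np.float64(-0.056487523200970655))
25
now 5.65 [0.6483 0.0441 0.0955] [-3.142 -0.     2.518]
[[0.1, 0.01, -0.0, 0, 0, 0.0, 20], [0.16, 0.01, -0.0, 0, 0, 0.0, 20], [0.22, 0.01, -0.0, 0, 0, 0.0, 20], [0.28, 0.01, -0.0, 0, 0, 0.0, 20], [0.34, 0.01, -0.0, 0, 0, 0.0, 20], [0.4, 0.01, -0.0, 0, 0, 0.0, 20], [0.46, 0.01, -0.0, 0, 0, 0.0, 20], [0.52, 0.01, -0.0, 0, 0, 0.0, 20], [0.58, 0.01, -0.0, 0, 0, 0.0, 20], [0.64, 0.01, -0.0, 0, 0, 0.0, 20], [0.7, 0.01, -0.0, 0, 0, 0.01, 20], [0.76, -0.01, -0.0, 0, 0, 0.06, 20]]
[[0.06, -0.01, -0.0, 0, 0, 0.05, 20], [0.12, -0.03, -0.0, 0, 0, 0.1, 20], [0.18, -0.03, -0.0, 0, 0, 0.14, 20], [0.25, -0.03, -0.0, 0, 0, 0.19, 20], [0.31, -0.03, -0.0, 0, 0, 0.24, 20], [0.37, -0.02, -0.0, 0, 0, 0.29, 20], [0.43, -0.01, -0.0, 0, 0, 0.33, 20], [0.49, 0.01, -0.0, 0, 0, 0.37, 20], [0.54, 0.05, -0.0, 0, 0, 0.37, 20], [0.59, 0.08, -0.0, 0, 0, 0.37, 20], [0.64, 0.11, -0.0, 0, 0, 0.37, 20], [0.69, 0.14, -0.0, 0, 0, 0.37, 20]]
[[0.04, -0.0, -0.0, 0, 0, -0.0, 20]]
```

Request:
{"fn": "servo_tool", "kwargs": {"plan": [[0.06,0,0,0,0,0,20],[0.13,0,0,0,0,0,20],[0.2,0,0,0,0,0,20],[0.26,0,0,0,0,0,20],[0.33,0,0,0,0,0,20],[0.4,0,0,0,0,0,20],[0.46,0,0,0,0,0,20],[0.52,0,0,0,0,0,20],[0.58,0,0,0,0,0,20],[0.64,0,0,0,0,0,20],[0.7,0,0,0,0,0.01,20],[0.76,-0.01,0,0,0,0.06,20]]}}

```text
time: 6.65
tool_pos: [0.5864, 0.0875, 0.0955]
ee_rot: [3.141, 0.0, 2.42]
wrist_force: [-0.8, 0.3, -0.5]
width: 0.0194
finger_force: 0.1
```

Request:
{"fn": "servo_tool", "kwargs": {"plan": [[0.06,-0.01,0,0,0,0.05,20],[0.12,-0.03,0,0,0,0.1,20],[0.18,-0.03,0,0,0,0.14,20],[0.25,-0.03,0,0,0,0.19,20],[0.31,-0.03,0,0,0,0.24,20],[0.37,-0.02,0,0,0,0.29,20],[0.43,-0.01,0,0,0,0.33,20],[0.43,-0.01,0,0,0,0.37,20],[0.43,-0.01,0,0,0,0.37,20]]}}

```text
time: 7.4
tool_pos: [0.5534, 0.1151, 0.0956]
ee_rot: [3.141, -0.0, 1.84]
wrist_force: [0.2, 0.4, 0.6]
width: 0.0201
finger_force: 0.0
```

Run:
```python
from plan import *
o=robot.get_obs(); im=robot.snapshot('wrist'); cv2.imwrite('pics/w3.png',im[:,:,::-1])
y=o['ee_rot'][2]; print(o['tool_pos'],y,o['wrist_force']); d=o['tool_pos'][:2]-O; c,s=np.cos(Y0),np.sin(Y0); print('tcp tray',c*d[0]+s*d[1],-s*d[0]+c*d[1],y-Y0)
```

```text
[0.55336586 0.11512742 0.09558839] 1.8402593634284274 [0.22320167 0.44285952 0.58553346]
tcp tray 0.034860694744998394 -0.001362909760806063 -0.016740636571572542
```

View pics/w3.png

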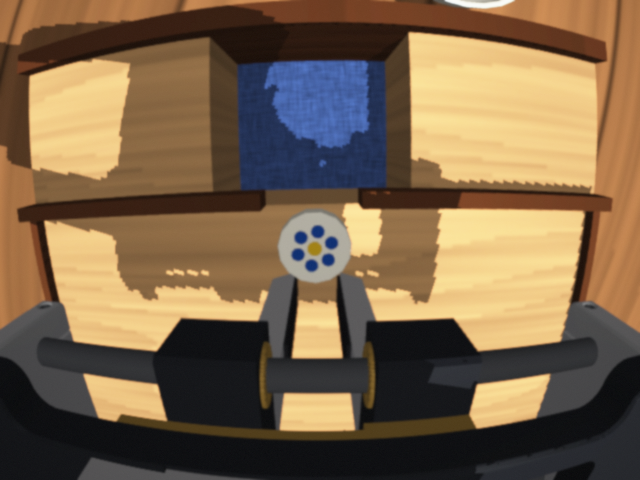

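The disc at (314,245) is lined up with the gap (265–359). I'll push straight through, then back off and lift.

Request:
{"fn": "servo_tool", "kwargs": {"plan": [[0.06,0,0,0,0,-0.01,20],[0.12,0,0,0,0,-0.01,20],[0.18,0,0,0,0,-0.01,20],[0.24,0,0,0,0,-0.01,20],[0.3,0,0,0,0,-0.01,20],[0.36,0,0,0,0,-0.01,20],[0.36,0,0,0,0,-0.01,20],[0.2,0,0,0,0,-0.01,20],[0.1,0,-0.3,0,0,-0.01,20],[0.1,0,-0.6,0,0,-0.01,20],[0.1,0,-0.6,0,0,-0.01,20]]}}

```text
time: 8.37
tool_pos: [0.5545, 0.1249, 0.1623]
ee_rot: [3.13, 0.001, 1.857]
wrist_force: [1.0, 0.1, 1.4]
width: 0.02
finger_force: 0.0
```

Run:
```python
from plan import *
im=robot.snapshot('top'); cv2.imwrite('pics/t2.png',im[:,:,::-1]); print(robot.get_obs()['time'],blobs(im,'white',(170,200,370,350)),blobs(im,'brown',(250,200,370,350)))
for n,c in (('w2',(-87.5,-21.8)),('w3',(-87.3,28.7))):
    P,(q,th)=pushpath(c,20,40); print(n,q,th,len(P)); pre=world(*q,.155,th); dn=world(*q,.096,th)
    if n=='w2': rows([pre],n=1); rows(P,dn)
```

```text
8.4167 [([321.2, 265.0], [312, 256, 19, 19, 292]), ([329.1, 291.6], [320, 282, 19, 20, 304])] [([324.7, 321.8], [316, 313, 18, 18, 245])]
w2 [-121.80179139  -28.75608421] 0.20007747725316666 24
now 8.4167 [0.5534 0.125  0.1598] [3.133 0.    1.857]
[[-1.66, 0.25, 0.05, 0, 0, -0.13, 20]]
[[0.04, 0.0, -0.0, 0, 0, -0.0, 20], [0.1, -0.0, -0.0, 0, 0, -0.0, 20], [0.16, 0.0, -0.0, 0, 0, -0.0, 20], [0.22, 0.0, -0.0, 0, 0, -0.0, 20], [0.28, 0.0, -0.0, 0, 0, -0.0, 20], [0.34, 0.0, -0.0, 0, 0, -0.0, 20], [0.4, 0.0, -0.0, 0, 0, -0.0, 20], [0.46, 0.0, -0.0, 0, 0, -0.0, 20], [0.52, 0.0, -0.0, 0, 0, -0.0, 20], [0.58, 0.0, -0.0, 0, 0, -0.0, 20], [0.64, 0.0, -0.0, 0, 0, -0.0, 20], [0.7, 0.0, -0.0, 0, 0, -0.0, 20]]
[[0.06, -0.0, -0.0, 0, 0, -0.0, 20], [0.12, 0.0, -0.0, 0, 0, -0.0, 20], [0.18, -0.0, -0.0, 0, 0, -0.0, 20], [0.24, -0.0, -0.0, 0, 0, -0.0, 20], [0.3, 0.0, -0.0, 0, 0, -0.0, 20], [0.36, -0.0, -0.0, 0, 0, -0.0, 20], [0.42, -0.0, -0.0, 0, 0, -0.0, 20], [0.48, -0.01, -0.0, 0, 0, 0.03, 20], [0.54, -0.02, -0.0, 0, 0, 0.08, 20], [0.6, -0.03, -0.0, 0, 0, 0.13, 20], [0.66, -0.02, -0.0, 0, 0, 0.13, 20], [0.72, -0.01, -0.0, 0, 0, 0.13, 20]]
w3 [-121.1114142    37.74368674] -0.261356320735156 25
```

View pics/t2.png

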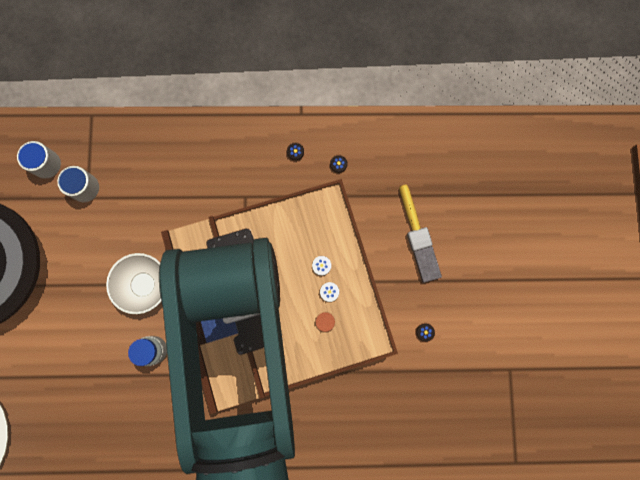

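Top view: w2 (321,265), w3 (329,292) and brown (325,322) are unmoved, and w1 is off the deck; the arm hides the slot. On to w2.

Request:
{"fn": "servo_tool", "kwargs": {"plan": [[-0.4,0.1,0,0,0,-0.05,20],[-0.75,0.2,0,0,0,-0.1,20],[-1,0.25,0.05,0,0,-0.13,20],[-1,0.25,0.05,0,0,-0.13,20],[-1,0.25,0.05,0,0,-0.13,20]]}}

```text
time: 8.83
tool_pos: [0.6027, 0.035, 0.1483]
ee_rot: [-3.139, -0.003, 2.059]
wrist_force: [-0.5, -0.4, 0.5]
width: 0.0198
finger_force: 0.0
```

Run:
```python
from plan import *
o=robot.get_obs(); im=robot.snapshot('wrist'); cv2.imwrite('pics/w4.png',im[:,:,::-1])
P,(q,th)=pushpath((-87.5,-21.8),20,40); rows([world(*q,.155,th)])
```

```text
now 8.8833 [0.6025 0.0359 0.1489] [-3.14e+00 -2.00e-03  2.06e+00]
[[-0.66, -0.11, -0.06, 0, 0, 0.0, 20]]
```

View pics/w4.png

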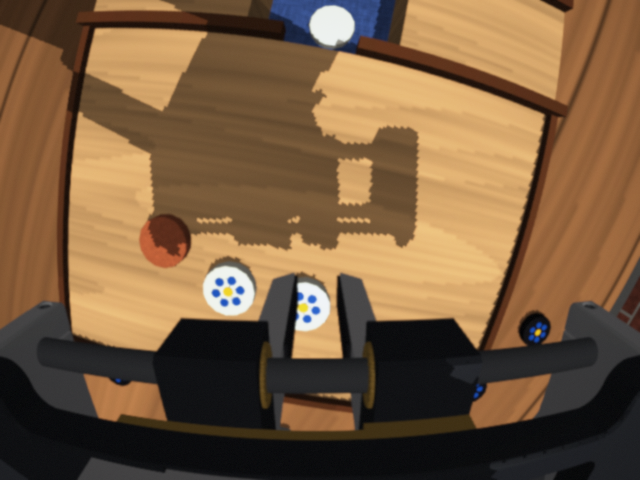

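w1 is in the slot, visible at (332,26). Next I go behind w2, drop down and start pushing.

Request:
{"fn": "servo_tool", "kwargs": {"plan": [[-0.35,-0.05,0,0,0,0,20],[-0.66,-0.11,0,0,0,0,20],[-0.66,-0.11,0,0,0,0,20],[-0.66,-0.11,0.2,0,0,0,20],[-0.66,-0.11,0.4,0,0,0,20],[-0.66,-0.11,0.5,0,0,0,20],[-0.66,-0.11,0.53,0,0,0,20],[-0.66,-0.11,0.53,0,0,0,20]]}}

```text
time: 9.55
tool_pos: [0.6237, -0.0266, 0.0963]
ee_rot: [-3.14, -0.002, 2.063]
wrist_force: [-0.1, 0.5, 0.6]
width: 0.0201
finger_force: 0.0
```

Request:
{"fn": "servo_tool", "kwargs": {"plan": [[0.04,0,0,0,0,0,20],[0.1,0,0,0,0,0,20],[0.16,0,0,0,0,0,20],[0.22,0,0,0,0,0,20],[0.28,0,0,0,0,0,20],[0.34,0,0,0,0,0,20],[0.4,0,0,0,0,0,20],[0.46,0,0,0,0,0,20],[0.52,0,0,0,0,0,20],[0.58,0,0,0,0,0,20],[0.64,0,0,0,0,0,20],[0.7,0,0,0,0,0,20]]}}

```text
time: 10.55
tool_pos: [0.5914, 0.0343, 0.0975]
ee_rot: [3.142, -0.0, 2.061]
wrist_force: [0.0, 0.9, 0.7]
width: 0.02
finger_force: 0.3
```

```bash
cat > chk.py <<'E'
from plan import *
import sys
o=robot.get_obs(); im=robot.snapshot('wrist'); cv2.imwrite(f'pics/{sys.argv[1]}.png',im[:,:,::-1])
y=o['ee_rot'][2]; d=o['tool_pos'][:2]-O; c,s=np.cos(Y0),np.sin(Y0); print(o['time'],'tcp tray',c*d[0]+s*d[1],-s*d[0]+c*d[1],'h',y-Y0,'z',o['tool_pos'][2])
print(robot.find_in('medal_a','wrist'))
# disc position from cradle offset
cx=np.array([c*d[0]+s*d[1],-s*d[0]+c*d[1]])*1e3+26*np.array([np.cos(y-Y0),np.sin(y-Y0)]); print('disc~',cx)
E
python3 chk.py w5
python3 - <<'E'
from plan import *
o=robot.get_obs(); S=np.r_[o['tool_pos'],o['ee_rot'][2]]
P,_=pushpath((-87.5,-21.8),20,40); rows(P[12:])
E
```

```text
10.55 tcp tray -0.05338707120370634 -0.015067778546841142 h 0.20427817577447027 z 0.09746291395240265
[{'extent': [350.4, 16.4, 49.5, 30.5], 'conf': 0.76}, {'extent': [317.4, 249.9, 74.4, 72.9], 'conf': 0.71}, {'extent': [228.7, 309.2, 57.7, 25.8], 'conf': 0.6}, {'extent': [107.1, 411.1, 26.7, 11.9], 'conf': 0.54}]
disc~ [-27.92767181  -9.79340822]
now 10.65 [0.5912 0.0349 0.0974] [-3.141e+00 -1.000e-03  2.062e+00]
[[0.06, -0.0, 0.01, 0, 0, 0.0, 20], [0.12, -0.0, 0.01, 0, 0, 0.0, 20], [0.18, -0.0, 0.01, 0, 0, 0.0, 20], [0.24, -0.0, 0.01, 0, 0, 0.0, 20], [0.3, -0.0, 0.01, 0, 0, 0.0, 20], [0.36, 0.0, 0.01, 0, 0, 0.0, 20], [0.42, 0.0, 0.01, 0, 0, 0.0, 20], [0.48, -0.01, 0.01, 0, 0, 0.04, 20], [0.54, -0.02, 0.01, 0, 0, 0.09, 20], [0.6, -0.03, 0.01, 0, 0, 0.13, 20], [0.66, -0.02, 0.01, 0, 0, 0.13, 20], [0.71, -0.0, 0.01, 0, 0, 0.13, 20]]
```

Disc in the cradle at (317,250). Continue to just before the gate.

Request:
{"fn": "servo_tool", "kwargs": {"plan": [[0.06,0,0.01,0,0,0,20],[0.12,0,0.01,0,0,0,20],[0.18,0,0.01,0,0,0,20],[0.24,0,0.01,0,0,0,20],[0.3,0,0.01,0,0,0,20],[0.36,0,0.01,0,0,0,20],[0.42,0,0.01,0,0,0,20],[0.48,-0.01,0.01,0,0,0.04,20],[0.54,-0.02,0.01,0,0,0.09,20],[0.6,-0.03,0.01,0,0,0.13,20],[0.66,-0.02,0.01,0,0,0.13,20],[0.71,0,0.01,0,0,0.13,20]]}}

```text
time: 11.65
tool_pos: [0.5579, 0.0971, 0.0965]
ee_rot: [-3.142, -0.0, 1.859]
wrist_force: [0.1, -0.1, 1.3]
width: 0.0203
finger_force: 0.1
```

```bash
python3 chk.py w6
```

```text
11.65 tcp tray 0.01630724553808219 -0.0006114370893927266 h 0.0018431966802847644 z 0.09651107383778557
[{'extent': [287.6, 423.2, 14.9, 18.9], 'conf': 0.7}]
disc~ [42.30720137 -0.563514  ]
```

Run:
```python
import cv2,numpy as np
for n in ('w3','w6'):
    im=cv2.imread(f'pics/{n}.png'); h=cv2.cvtColor(im,cv2.COLOR_BGR2HSV).astype(int)
    m=((h[...,1]<75)&(h[...,2]>110)).astype(np.uint8); m[:190]=0;m[300:]=0;m[:,:200]=0;m[:,430:]=0
    k,l,s,c=cv2.connectedComponentsWithStats(m); print(n,[(c[i].round(),s[i].tolist()) for i in range(1,k) if s[i,4]>150])
```

```text
w3 [(array([314., 245.]), [277, 209, 74, 74, 3397])]
w6 [(array([317., 247.]), [280, 211, 74, 74, 3368])]
```

The disc is cradled at (317,247). Push it through, back off and lift.

Request:
{"fn": "servo_tool", "kwargs": {"plan": [[0.06,0,0,0,0,0,20],[0.12,0,0,0,0,0,20],[0.18,0,0,0,0,0,20],[0.24,0,0,0,0,0,20],[0.3,0,0,0,0,0,20],[0.36,0,0,0,0,0,20],[0.42,0,0,0,0,0,20],[0.48,0,0,0,0,0,20],[0.54,0,0,0,0,0,20],[0.54,0,0,0,0,0,20],[0.4,0,0,0,0,0,20],[0.3,0,-0.2,0,0,0,20]]}}

```text
time: 12.75
tool_pos: [0.5473, 0.1239, 0.1122]
ee_rot: [-3.133, -0.0, 1.858]
wrist_force: [-1.2, 0.1, -0.6]
width: 0.0201
finger_force: 0.0
```

Request:
{"fn": "servo_tool", "kwargs": {"plan": [[-0.3,0,-0.3,0,0,0,20],[-0.7,0,-0.4,0,0,0,20],[-0.9,0,-0.4,0,0,0,20],[-0.9,0,-0.4,0,0,0,20],[-0.9,0,-0.4,0,0,0,20]]}}

```text
time: 13.17
tool_pos: [0.5755, 0.037, 0.1564]
ee_rot: [3.142, -0.0, 1.854]
wrist_force: [-0.3, 0.7, 0.5]
width: 0.0198
finger_force: 0.0
```

```bash
python3 chk.py w7
python3 - <<'E'
from plan import *
im=robot.snapshot('top');print(blobs(im,'white',(170,200,370,350)),blobs(im,'brown',(250,200,370,350)))
P,(q,th)=pushpath((-87.3,28.7),20,40); print(q,th); rows([world(*q,.155,th)]); rows(P,world(*q,.096,th))
E
```

```text
13.1667 tcp tray -0.04637079396685276 -0.000535201831157928 h -0.003234246490548154 z 0.1563887473723006
[{'extent': [276.6, 308.2, 49.1, 39.2], 'conf': 0.89}, {'extent': [318.4, 57.7, 47.4, 32.1], 'conf': 0.88}, {'extent': [565.6, 289.7, 27.3, 36.4], 'conf': 0.6}, {'extent': [319.9, 35.4, 43.1, 28.3], 'conf': 0.55}]
disc~ [-20.37092995  -0.61929209]
[([225.6, 309.0], [214, 300, 25, 19, 357])] []
[-121.1114142    37.74368674] -0.261356320735156
now 13.3167 [0.5746 0.0395 0.1557] [-3.140e+00 -1.000e-03  1.858e+00]
[[-0.77, -0.38, 0.01, 0, 0, 0.17, 20]]
[[0.04, -0.0, -0.0, 0, 0, -0.0, 20], [0.1, -0.0, -0.0, 0, 0, -0.0, 20], [0.16, 0.0, -0.0, 0, 0, -0.0, 20], [0.22, 0.0, -0.0, 0, 0, -0.0, 20], [0.28, -0.0, -0.0, 0, 0, -0.0, 20], [0.34, -0.0, -0.0, 0, 0, -0.0, 20], [0.4, 0.0, -0.0, 0, 0, -0.0, 20], [0.46, -0.0, -0.0, 0, 0, -0.0, 20], [0.52, -0.0, -0.0, 0, 0, -0.0, 20], [0.58, -0.0, -0.0, 0, 0, -0.0, 20], [0.64, 0.0, -0.0, 0, 0, -0.0, 20], [0.7, -0.0, -0.0, 0, 0, -0.0, 20]]
[[0.06, 0.0, -0.0, 0, 0, -0.0, 20], [0.12, 0.0, -0.0, 0, 0, -0.0, 20], [0.18, 0.0, -0.0, 0, 0, -0.0, 20], [0.24, 0.0, -0.0, 0, 0, -0.0, 20], [0.3, 0.0, -0.0, 0, 0, -0.0, 20], [0.36, 0.0, -0.0, 0, 0, -0.0, 20], [0.42, 0.0, -0.0, 0, 0, -0.0, 20], [0.48, 0.01, -0.0, 0, 0, -0.04, 20], [0.54, 0.02, -0.0, 0, 0, -0.09, 20], [0.6, 0.03, -0.0, 0, 0, -0.14, 20], [0.66, 0.03, -0.0, 0, 0, -0.17, 20], [0.72, 0.01, -0.0, 0, 0, -0.17, 20]]
[[0.01, 0.0, -0.0, 0, 0, -0.0, 20]]
```

View pics/w7.png

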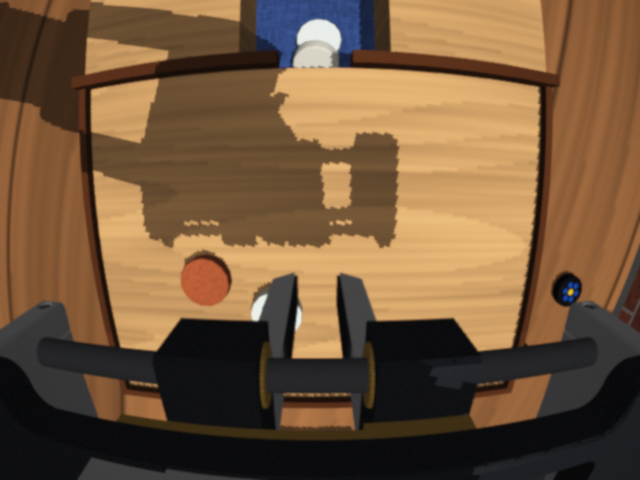

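Both are in the slot, at (319,35) and (317,55). w3 and brown are in place. Same routine for w3.

Request:
{"fn": "servo_tool", "kwargs": {"plan": [[-0.35,-0.19,0,0,0,0.07,20],[-0.7,-0.38,0,0,0,0.14,20],[-0.77,-0.38,0,0,0,0.17,20],[-0.77,-0.38,0,0,0,0.17,20],[-0.77,-0.38,0.2,0,0,0.17,20],[-0.77,-0.38,0.4,0,0,0.17,20],[-0.77,-0.38,0.55,0,0,0.17,20],[-0.77,-0.38,0.6,0,0,0.17,20],[-0.77,-0.38,0.6,0,0,0.17,20]]}}

```text
time: 14.07
tool_pos: [0.5592, -0.0438, 0.0943]
ee_rot: [-3.137, -0.001, 1.593]
wrist_force: [-0.5, -0.7, -0.6]
width: 0.02
finger_force: 0.0
```

Request:
{"fn": "servo_tool", "kwargs": {"plan": [[0.04,0,0,0,0,0,20],[0.1,0,0,0,0,0,20],[0.16,0,0,0,0,0,20],[0.22,0,0,0,0,0,20],[0.28,0,0,0,0,0,20],[0.34,0,0,0,0,0,20],[0.4,0,0,0,0,0,20],[0.46,0,0,0,0,0,20],[0.52,0,0,0,0,0,20],[0.58,0,0,0,0,0,20],[0.64,0,0,0,0,0,20],[0.7,0,0,0,0,0,20]]}}

```text
time: 15.07
tool_pos: [0.5591, 0.0249, 0.0964]
ee_rot: [-3.142, -0.0, 1.59]
wrist_force: [0.5, 0.2, 1.0]
width: 0.0199
finger_force: 0.4
```

```bash
python3 chk.py w8
python3 - <<'E'
from plan import *
P,_=pushpath((-87.3,28.7),20,40); rows(P[12:24])
E
```

```text
15.0667 tcp tray -0.05334920185695465 0.01859540892778687 h -0.26701080061949045 z 0.09641821109998427
[{'extent': [628.8, 226.8, 22.5, 42.5], 'conf': 0.9}, {'extent': [315.5, 247.6, 70.0, 73.5], 'conf': 0.68}, {'extent': [281.8, 23.8, 54.1, 33.5], 'conf': 0.65}, {'extent': [280.4, 10.7, 48.3, 18.6], 'conf': 0.59}]
disc~ [-28.27054038  11.73532593]
now 15.1667 [0.559  0.0254 0.0963] [-3.141e+00 -1.000e-03  1.591e+00]
[[0.05, -0.01, 0.0, 0, 0, -0.0, 20], [0.11, -0.01, 0.0, 0, 0, -0.0, 20], [0.17, -0.01, 0.0, 0, 0, -0.0, 20], [0.23, -0.01, 0.0, 0, 0, -0.0, 20], [0.29, -0.01, 0.0, 0, 0, -0.0, 20], [0.35, -0.01, 0.0, 0, 0, -0.0, 20], [0.41, -0.01, 0.0, 0, 0, -0.0, 20], [0.47, 0.0, 0.0, 0, 0, -0.05, 20], [0.53, 0.01, 0.0, 0, 0, -0.09, 20], [0.59, 0.02, 0.0, 0, 0, -0.14, 20], [0.65, 0.01, 0.0, 0, 0, -0.17, 20], [0.71, -0.0, 0.0, 0, 0, -0.17, 20]]
```

Request:
{"fn": "servo_tool", "kwargs": {"plan": [[0.05,0,0,0,0,0,20],[0.11,-0.01,0,0,0,0,20],[0.17,-0.01,0,0,0,0,20],[0.23,-0.01,0,0,0,0,20],[0.29,-0.01,0,0,0,0,20],[0.35,-0.01,0,0,0,0,20],[0.41,-0.01,0,0,0,0,20],[0.47,0,0,0,0,-0.05,20],[0.53,0.01,0,0,0,-0.09,20],[0.59,0.02,0,0,0,-0.14,20],[0.65,0.01,0,0,0,-0.17,20],[0.71,0,0,0,0,-0.17,20]]}}

```text
time: 16.17
tool_pos: [0.5578, 0.096, 0.0964]
ee_rot: [3.142, -0.0, 1.858]
wrist_force: [-0.1, -1.1, -1.1]
width: 0.0201
finger_force: 0.1
```

```bash
python3 chk.py w9
python3 - <<'E'
import cv2,numpy as np
im=cv2.imread('pics/w9.png'); h=cv2.cvtColor(im,cv2.COLOR_BGR2HSV).astype(int)
m=((h[...,1]<75)&(h[...,2]>110)).astype(np.uint8); m[:190]=0;m[300:]=0;m[:,:200]=0;m[:,430:]=0
k,l,s,c=cv2.connectedComponentsWithStats(m); print([(c[i].round(),s[i].tolist()) for i in range(1,k) if s[i,4]>150])
E
```

```text
16.1667 tcp tray 0.01522456142259618 -0.00019036605862447938 h 0.0009156607345353063 z 0.09644562494400076
[{'extent': [317.5, 135.8, 58.7, 50.5], 'conf': 0.91}, {'extent': [320.3, 97.5, 49.0, 41.9], 'conf': 0.83}, {'extent': [316.1, 249.3, 70.0, 74.1], 'conf': 0.63}, {'extent': [316.3, 216.3, 598.2, 431.0], 'conf': 0.54}]
disc~ [41.22455052 -0.16655888]
[(array([317., 247.]), [281, 211, 74, 74, 3370])]
```

Request:
{"fn": "servo_tool", "kwargs": {"plan": [[0.06,0,0,0,0,0,20],[0.12,0,0,0,0,0,20],[0.18,0,0,0,0,0,20],[0.24,0,0,0,0,0,20],[0.3,0,0,0,0,0,20],[0.36,0,0,0,0,0,20],[0.42,0,0,0,0,0,20],[0.48,0,0,0,0,0,20],[0.54,0,0,0,0,0,20],[0.54,0,0,0,0,0,20],[0.4,0,0,0,0,0,20],[0.3,0,-0.2,0,0,0,20]]}}

```text
time: 17.27
tool_pos: [0.5467, 0.1227, 0.1121]
ee_rot: [-3.133, -0.0, 1.858]
wrist_force: [-0.3, -0.4, -0.2]
width: 0.0203
finger_force: 0.0
```

Request:
{"fn": "servo_tool", "kwargs": {"plan": [[-0.3,0,-0.4,0,0,0,20],[-0.7,0,-0.8,0,0,0,20],[-0.9,0,-1,0,0,0,20],[-0.9,0,-1,0,0,0,20],[-0.9,0,-1,0,0,0,20],[-0.9,0,-1,0,0,0,20]]}}

```text
time: 17.77
tool_pos: [0.5745, 0.0372, 0.2156]
ee_rot: [-3.141, -0.001, 1.856]
wrist_force: [-0.5, 0.2, -0.8]
width: 0.02
finger_force: 0.0
```

```bash
python3 chk.py w10
python3 - <<'E'
from plan import *
o=robot.get_obs(); im=cv2.imread('pics/w10.png')[:,:,::-1]
for c,s in blobs(im,'brown',(100,150,400,400)): print('brown',c,s,wray(c,.087,o).round(4))
E
```

```text
17.7667 tcp tray -0.045889884626395344 0.00033862270379045843 h -0.0014241715022877965 z 0.21564835269923274
[{'extent': [316.2, 72.8, 37.2, 20.7], 'conf': 0.88}, {'extent': [320.1, 52.5, 29.9, 29.5], 'conf': 0.71}, {'extent': [317.1, 63.7, 28.5, 13.6], 'conf': 0.69}, {'extent': [317.1, 181.0, 410.7, 355.8], 'conf': 0.68}, {'extent': [502.0, 334.9, 23.5, 26.2], 'conf': 0.58}, {'extent': [540.6, 274.4, 27.3, 35.6], 'conf': 0.58}]
disc~ [-19.88991099   0.30159426]
brown [239.0, 247.0] [233, 240, 13, 20, 46] [0.5136 0.0145 0.087 ]
```

View pics/w10.png

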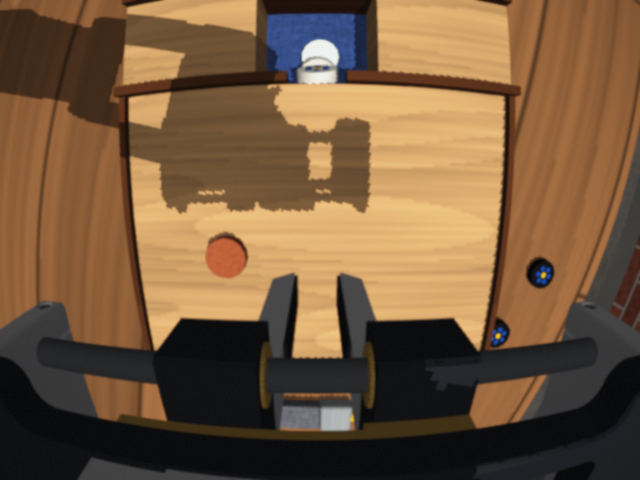

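View budget is spent. The third disc at (316,73) may be leaning on the others, so I'll triangulate its height from a second wrist position.

Request:
{"fn": "servo_tool", "kwargs": {"plan": [[0.3,0,0,0,0,0,20],[0.7,0,0,0,0,0,20],[1,0,0,0,0,0,20],[1,0,0,0,0,0,20],[1,0,0,0,0,0,20],[1,0,0,0,0,0,20]]}}

```text
time: 18.37
tool_pos: [0.5457, 0.134, 0.2149]
ee_rot: [-3.139, 0.0, 1.859]
wrist_force: [0.5, -0.5, 0.1]
width: 0.0197
finger_force: 0.0
```

```bash
python3 chk.py w11
python3 - <<'E'
from plan import *
o=robot.get_obs(); im=cv2.imread('pics/w11.png')[:,:,::-1]; h=cv2.cvtColor(im,cv2.COLOR_RGB2HSV).astype(int)
c,s=np.cos(Y0),np.sin(Y0)
def tr(uv,z):
    d=wray(uv,z,o)[:2]-O; return (1e3*np.array([c*d[0]+s*d[1],-s*d[0]+c*d[1]])).round().tolist()
m=((h[...,1]<80)&(h[...,2]>100)).astype(np.uint8); k,l,st,ce=cv2.connectedComponentsWithStats(m)
for i in range(1,k):
    if st[i,4]>150 and ce[i][1]<330: print(ce[i].round(),st[i],tr(ce[i],.03))
for x in (82,90,170):   # where expected edges land
    print(x)
np.set_printoptions(linewidth=250)
sub=im[60:330:6,200:430:5]; H=h[60:330:6,200:430:5]
for r,row in enumerate(H): print(60+6*r,''.join('#' if (p[1]<80 and p[2]>150) else '+' if (p[1]<80 and p[2]>90) else 'b' if 100<p[0]<130 and p[1]>80 else 'd' if p[2]<90 else '.' for p in row))
E
```

```text
18.3667 tcp tray 0.055147106563187234 0.0006818980017772158 h 0.0017280458713961888 z 0.2149162467926094
[{'extent': [316.0, 189.8, 36.7, 31.6], 'conf': 0.97}, {'extent': [486.1, 400.2, 21.5, 24.3], 'conf': 0.74}, {'extent': [526.0, 339.9, 25.9, 18.5], 'conf': 0.59}, {'extent': [319.6, 169.2, 34.1, 15.2], 'conf': 0.57}]
disc~ [81.14706774  0.72682717]
[288.  18.] [ 254    0   60   36 1173] [254.0, 27.0]
[423.  32.] [ 362    0  119   75 7388] [244.0, -102.0]
[602.  21.] [571   0  66  35 577] [306.0, -337.0]
[319. 172.] [ 298  139   42   65 2065] [104.0, -2.0]
82
90
170
60 ddddddd.ddddd.......................dd########
66 dddddd..dddd...........................d######
72 dddddd..dddd...............................###
78 dddddd..dddd..................................
84 dddddddddddddddd.......................dd..d..
90 ddddddddddddddd...............................
96 ddddddddddddddd...............................
102 ddddd.......dddddddddddddddddddddddd..........
108 ............dddbbbbbbbbbbbbbbbbbdddd..........
114 ............ddbbbbbbbbbbbbbbbbbbbbdd..........
120 ............ddbbbb
[... 1062 characters left out ...]
.....................................
252 ..............................................
258 ..............................................
264 ..............................................
270 ..............................................
276 .................+dd........dd+...............
282 ...............ddddd........ddddd.............
288 ..............+ddddd........ddddd.............
294 ..............dddddd........ddddd+............
300 ..............dddddd........dddddd............
306 .............ddddddd........dddddd+...........
312 .............ddddddd........ddddddd...........
318 ............+ddddddd........ddddddd...........
324 ddddddddddddddddddd.........ddddddbddddddddddd
```

Run:
```python
import cv2
for n,(r0,r1,c0,c1) in (('w11',(136,208,290,346)),('w10',(36,92,290,346))):
    im=cv2.imread(f'pics/{n}.png'); h=cv2.cvtColor(im,cv2.COLOR_BGR2HSV).astype(int)
    for r in range(r0,r1,2): print(r,''.join('#' if (p[1]<60 and p[2]>200) else '+' if (p[1]<80 and p[2]>120) else '-' if p[1]<80 and p[2]>80 else 'b' if 95<p[0]<135 and p[1]>80 else 'y' if 15<p[0]<40 and p[1]>100 and p[2]>100 else 'd' if p[2]<90 else '.' for p in h[r,c0:c1]))
```

```text
136 bbbbbbbbbbbbbbbbbbbbbbbbbbbbbbbbbbbbbbbbbbbbbbbbbbbbbbbb
138 bbbbbbbbbbbbbbbbbbbbbbbbbbbbbbbbbbbbbbbbbbbbbbbbbbbbbbbb
140 bbbbbbbbbbbbbbbbbbbbbbbb++++++++------bbbbbbbbbbbbbbbbbb
142 bbbbbbbbbbbbbbbbbbbb++#########++++++++---bbbbbbbbbbbbbb
144 bbbbbbbbbbbbbbbbbb++###########+++++++++++---bbbbbbbbbbb
146 bbbbbbbbbbbbbbb-++############+++++++++++++++-bbbbbbbbbb
148 bbbbbbbbbbbbbb-+##############++++++++++++++++--bbbbbbbb
150 bbbbbbbbbbbbb++###############++++++++++++++++++-bbbbbbb
152 bbbbbbbbbbbbb+#################+++++++++++++++++--bbbbbb
154 bbbbbbbbbbbb+#################+++++++++++++++++++-bbbbbb
156 bbbbbbbbbbbb+#################+++++++++++++++++++-bbbbbb
158 bbbbbbbbbbbb+################++++++++++++++++++++--bbbbb
160 bbbbbbbbbbbb-+++####+++++++++++++++++++++++++++++-bbbbbb
162 bbbbbbbbbbbb--+++++++++++++++++++++++++++++++++++-bbbbbb
164 bbbbbbbbbbbbb--+++++++++++++++++++++++++++++++++--bbbbbb
166 bbbbbbbbbbbbbb--+++++++++++++++++++++++++++++++--bbbbbbb
168 bbbbbbbbbbbbd---++++++++++++++++++++++++++++++--bbbbbbbb
170 bbbbbbbbbbbd--++++++++++++++++++++++++++++++---bbbbbbbbb
17
[... 2075 characters left out ...]
bbbbb--+.yyyyy.+-bbbbb-+++++++--bbbbbbbb
70 bbbbbb--+++++++++++++++-------+++++++++++++++++-dbbbbbbb
72 bbbbbbd-+++++++++++++++++++++++##############++-dbbbbbbb
74 bbbbbbd-++++++###############################++-dbbbbbbb
76 bbbbbbd-++++++###############################++-dbbbbbbb
78 bbbbbbd-++++++###############################++-dbbbbbbb
80 bbbbbbb-++++++##############################+++-dbbbbbbb
82 bbbbbbd--+++++++######################+++##+++--dddddddd
84 ......yyyyyyyyyyy......yy.....yyyyy..yyyyyyyyyyy.......y
86 yyyyyyyyyyyyyyyyyyyyyyyyyyyyyyyyyyyyyyyyyyyyyyyyyyyyyyyy
88 yyyyyyyyyyyyyyyyyyyyyyyyyyyyyyyyyyyyyyyyyyyyyyyyyyyyyyyy
90 yyyyyyyyyyyyyyyyyyyyyyyyyyyyyyyyyyyyyyyyyyyyyyyyyyyyyyyy
```

Run:
```python
from plan import *
from scipy.optimize import least_squares
oA=dict(tool_pos=np.array([.5745,.0372,.2156]),ee_rot=np.array([-3.141,-.001,1.856])); oB=dict(tool_pos=np.array([.5457,.1340,.2149]),ee_rot=np.array([-3.139,0,1.859]))
c,s=np.cos(Y0),np.sin(Y0)
for a,b,n in (((317.5,68),(318.5,181),'flower'),((320,40),(320,140),'lower disc far edge'),((291,84),(291,203),'deck edge .075')):
    for z in (np.linspace(-.01,.11,13)):
        A=wray(a,z,oA);B=wray(b,z,oB);f=lambda W:c*(W-[*O,0])[0]+s*(W-[*O,0])[1]
        if abs(f(A)-f(B))<.006: print(n,z.round(3),f(A).round(4),f(B).round(4))
```

```text
flower 0.04 0.1011 0.0979
flower 0.05 0.0989 0.0988
flower 0.06 0.0967 0.0997
lower disc far edge 0.0 0.1403 0.136
lower disc far edge 0.01 0.1373 0.1358
lower disc far edge 0.02 0.1343 0.1356
lower disc far edge 0.03 0.1313 0.1354
deck edge .075 0.05 0.0844 0.0791
deck edge .075 0.06 0.0827 0.0806
deck edge .075 0.07 0.0809 0.0821
deck edge .075 0.08 0.0792 0.0836
```

The flower on the third disc triangulates to about 50 mm high at tray x ≈ 99 mm. That puts its centre inside the slot and well under 66 mm. I'll check brown, then hand in.

Run:
```python
from plan import *
oA=dict(tool_pos=np.array([.5745,.0372,.2156]),ee_rot=np.array([-3.141,-.001,1.856]))
b=wray((226,256),.087,oA); print('brown',b,'moved mm',1e3*np.linalg.norm(b[:2]-[.5061,.0022]))
if np.linalg.norm(b[:2]-[.5061,.0022])<.015: print(robot.close_job())
```

```text
brown [0.50587517 0.00203377 0.087     ] moved mm 0.2796054476134437
the job is handed in; nothing more can be done
None
```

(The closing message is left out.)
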